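# Hold the new top slat on the crate for screwing

### The job

The old slatted crate clamped on the assembly board lacks the top slat on its side facing away from the robot. Take the long one of the two new slats, bring it to that empty place, level, its top edge flush with the tops of the corner posts and its ends flush with the crate's ends, and press it squarely from outside against both end panels with a steady push of about 13 N (keep between 7 and 20 N; never ram it), so that the worker across the bench can drive the screws. Finish while still gripping the slat and pressing it there, leaving the short slat, drill, screw tin and try square alone.

Things in the scene. Friction and masses are not known exactly. Their poses are not given: they have to be found in the camera images.
- slat_mid (a point): centre of the long new slat, the one to use: loose light-wood board 320 x 45 x 18 mm, about 0.13 kg, at first standing on a long narrow edge on the bench (45 mm high). Axes: y along its length, z up, x through its 18 mm thickness; the same either way round. Pinch it from above across the thickness, at mid length.
- short_slat_mid (a point): centre of the short new slat, not for this place; leave it. Like the long one (on edge, 45 mm high, 18 mm thick) but only 200 mm long; it stands beside the long one, on either side of it, 95 to 145 mm away sideways, not quite parallel.
- crate: crate fixed on an 18 mm board; origin on the bench under its middle, z up, y along its length, x towards the side lacking its slat (away from the robot). 320 mm long (y), 236 deep (x), top 208 above the bench; open on top, hollow. The two lower slats of the +x side end 135.5 mm above the bench. Behind -x a fence 138 mm high; at each end a toggle clamp 161 mm high, out to y +-220 mm.
- gap_mid (a point): where the centre of the new slat belongs: middle of the empty place, 185.5 mm above the bench, 109 mm from the crate's origin along its x; axes as the crate's. The faces of the end panels that take the slat lie 9 mm from here towards the crate's inside (-x): push along -x. The place is open towards +x and above.
- end_left: crate's end panel at +y: two corner posts 24 x 24 x 190 mm and three slats; origin and axes of the crate. Its face for the new slat lies at x = 100 mm, y 118 to 160 mm. Between the end panels, over 236 mm, nothing is behind the new slat: fingers may reach in there. Wood on wood, hardly any give.
- end_right: the crate's end panel at -y, mirror image of end_left (its face from y -160 to -118 mm)
- drill: cordless drill standing on its battery on the bench, to the right of the crate's far side, 206 mm high, about 240 mm long (bit pointing away from the robot) and 80 mm wide; origin at the centre of its underside. Leave it.
- screw_tin: open round steel tin of screws, 72 mm across, 50 mm high, on the far part of the bench; origin at the centre of its underside. Leave it.
- try_square: try square lying flat on the bench, wooden stock 110 mm, steel blade 150 mm, 16 mm high; origin under the middle of the stock. Leave it.

How it is judged:
By the outcome, as a careful person would: the job done as asked, in the order asked, and still so for the second after the job is handed in, while the arm keeps its last pose, push and grip.
It also fails if it takes over 51 s, if anything falls off the work surface, if the arm or the gripper's body presses on something with over 40 N, if the wrist force passes 120 N, or if a joint passes its speed limit or range.

### The arm

A 6-joint arm with a two-finger parallel gripper is mounted at the origin on the work surface. World frame = base frame: x ahead of the robot, y to its left, z up, the work surface at z = 0. Lengths are in m, angles in rad, forces in N, time in s.
With the tool pointing down it reaches from about 0.35 to 0.775 m from the base axis. Payload 5.5 kg.
Tool frame: the origin (TCP) lies midway between the tips of the shut fingers; the grasp point (between the pads) lies grip_point_offset behind it (grip_point_offset is the distance from the TCP to the grasp point, in m); z points along the fingers, y is the direction in which the jaws open and shut (so a half turn about z gives the same grasp; the last joint's range is limited). The gripper opens to 85 mm and grips with 20 to 120 N. Pads are 22 mm wide; open, the fingers measure 114 mm over their backs; the gripper's body (76 mm by 85 mm) begins 54 mm behind the grasp point. The pads swing forward as they close: fully open they stand 13 mm farther back than shut.
Start: joints at [-1.372, 0.313, 0.046, 1.304, 0, 1.431], TCP at [0.191, -0.542, 0.231] pointing down, gripper open.
Joint ranges: [-2.76, 2.76], [-0.86, 1.69], [-1.03, 1.26], [-2.2, 2.34], [-1.47, 1.5], [-3.14, 3.14]. Speed limits (rad/s): [2.57, 2.57, 3.14, 3.14, 3.14, 3.14].

### API

Orientations are given as a unit quaternion [w, x, y, z].
In Python, from workcell import * gives the robot as it stands.
- The arm moves only by the tool send_rows, never from a script. Its argument "series" is one flat list of numbers, 7 for each row, row after row: the shift along the tool's x, y, z in cm, then the turn, a rotation vector about the tool's x, y, z in degrees, then the opening, from 0 (shut) to 1 (fully open). A call has 1 to 10 rows; each row is the pose to reach, as a shift and turn from the pose commanded when the call began, along the tool's axes at that moment; what a row does not reach only later rows make up. A row lasts 1/12 s, in which the tool goes at most 41.7 mm and 7.16 degrees, less where a joint would pass 70% of its speed; a pose out of reach is approached as far as the arm can. A call with a gripper value outside its range is refused whole. The fingers move at their own pace and stop on an object; "newtons" is the grip in N (left out, the last holds). Time passes only in rows, so rows that repeat a pose let the fingers close. It gives the time, the measured TCP pose, the force and the opening at its end, in the units of the state.
- get_state(): the state, without advancing time (a new reading comes with each control period).
- read_camera(name): name is "scene" or "side" or "wrist"; returns the picture (420x560x3 uint8, blue, green, red); there is no depth.
- camera_info(name): a dict with "K" (3x3 intrinsics, pixels), "xyz" and "attitude" of the camera in the world. Camera axes: x right, y down, z forward; pixel columns grow to the right and rows downward; lengths in m; the calibration is good to about 2 mm. The wrist camera is an equidistant fisheye: a pixel r from the principal point sees the ray r / f radians off the axis. A picture is of the moment at which its call begins: read the wrist's pose just before it. camera_info takes no time and is no camera call; for the wrist camera it gives the pose at the moment of the call.
- hand_in(): hands the job in, once; it reports no verdict.
Trained networks look in the newest picture that a camera, given by its name, has taken for a name from the list of things; names that differ only in an ending like _2 or _b are one class to them, and where a whole thing is asked for, a point or a joint stands for the part that bears it (a point fixed in the world has none). Each returns a list of dicts, best first, with "p" (0 to 1); they miss things now and then, are a little off and sometimes report something else, mostly with a low value. They report only what shows in the picture. A call takes as long as a camera call.
- silhouettes(camera, label): "pixels" (420x560 bool, what is visible of it) and "box" ([left, top, width, height] in pixels, round what is visible of it).
The state is a dict: "clock": time; "joint_pos": joint angles; "qvel": joint speeds; "tau": joint torques, N m; "tcp_pos": TCP position; "orientation": TCP orientation; "wrist_force": force on the tool from outside, world axes, zero at the start; "ft_torque": the same for the moment, N m; "finger_gap": finger opening in m.
Only numpy, scipy, OpenCV 4.12 (cv2) and the standard library are available. Lean on these libraries where they do the work, as an engineer would, in place of code of your own. Each camera call takes 0.05 s, during which the arm holds its last target. There are 200 camera calls.

## Working session

There is one attempt and no reset: what is moved stays moved. The work goes in short steps, Python scripts to look and compute and a tool call to move; the robot and the scene stay as the last step left them, time stands still between calls to the robot, and variables do not carry over. Pictures are saved under pics/ and viewed, about 8 in all and at most 12, crops included, and the job is handed in when it is done.

Besides the shell and the picture viewer there is one more tool, called after "Request:" as name(argument=value, ...), one argument or row to a line, values as JSON. send_rows: Moves the arm, as the interface text tells. Its arguments: {"type":"object","properties":{"series":{"type":"array"},"newtons":{"type":"number"}},"required":["series"]}

```bash
ls; mkdir -p pics; python3 - <<'E'
from workcell import *
import cv2,numpy as np
print(get_state())
for c in ("scene","side","wrist"):
    i=camera_info(c);print(c,i)
    im=read_camera(c);cv2.imwrite(f"pics/{c}0.png",im)
    for l in ("slat_mid","short_slat_mid","crate"):
        for r in silhouettes(c,l): print(c,l,round(r["p"],2),r["box"],r["pixels"].sum())
E
```

```text
pics
{'clock': 0.0, 'joint_pos': array([-1.37160645e+00,  3.14016133e-01,  4.49737230e-02,  1.30361032e+00,
        2.52661692e-05,  1.43119592e+00]), 'qvel': array([-1.17079949e-03, -1.56006288e-04, -1.03654974e-03,  8.04488669e-04,
       -9.13173301e-05,  1.11182902e-03]), 'tau': array([ 2.05375028e-05, -4.80625749e+01,  2.98533386e+01,  1.93622208e-02,
       -7.15590454e-05, -9.38672542e-06]), 'tcp_pos': array([ 0.19099376, -0.54180438,  0.23039778]), 'orientation': array([-9.28167736e-04,  9.85686496e-01,  1.68586092e-01, -1.50240103e-05]), 'wrist_force': array([-0.17382261, -0.12350334,  0.0576722 ]), 'ft_torque': array([-0.00825839, -0.03626928,  0.03750987]), 'finger_gap': 0.08547358577852578}
scene {'K': array([[408.94417943,   0.        , 279.27163614],
       [  0.        , 408.94417943, 202.29071911],
       [  0.        ,   0.        ,   1.        ]]), 'xyz': array([ 1.36132702, -0.43177925,  0.88630931]), 'attitude': array([-0.34386339,  0.77787253,  0.4833652 , -0.20743765])}
scene slat_mid 0.83 [323.1, 147.7, 62.8, 63.2] 1079
scene slat_mid 0.57 [270.5, 256.2, 26.9, 
[... 264 characters left out ...]
  ,   1.        ]]), 'xyz': array([0.09585772, 0.61697362, 1.15221874]), 'attitude': array([ 0.10824529, -0.30920303,  0.88916818, -0.31946266])}
side slat_mid 0.67 [178.0, 292.4, 110.3, 88.1] 1718
side slat_mid 0.59 [246.6, 132.9, 177.4, 202.8] 20954
side short_slat_mid 0.89 [157.7, 348.8, 83.8, 58.6] 1307
side crate 0.95 [245.3, 131.9, 178.9, 203.7] 20883
wrist {'K': array([[325.1922621 ,   0.        , 281.6064362 ],
       [  0.        , 325.1922621 , 208.27779314],
       [  0.        ,   0.        ,   1.        ]]), 'xyz': array([ 0.25338459, -0.52055118,  0.37438055]), 'attitude': array([ 0.10939207,  0.80880344, -0.57267806, -0.07687786])}
wrist crate 0.58 [0.8, 0.7, 164.9, 23.6] 3104
```

```bash
python3 - <<'E'
import cv2,numpy as np
a=cv2.imread("pics/scene0.png");b=cv2.imread("pics/side0.png")
cv2.imwrite("pics/scene_c.png",cv2.resize(a[60:330,120:480],None,fx=2.2,fy=2.2,interpolation=3))
cv2.imwrite("pics/side_c.png",cv2.resize(b[110:420,130:460],None,fx=1.9,fy=1.9,interpolation=3))
E
```

```text
(no output)
```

View pics/scene_c.png

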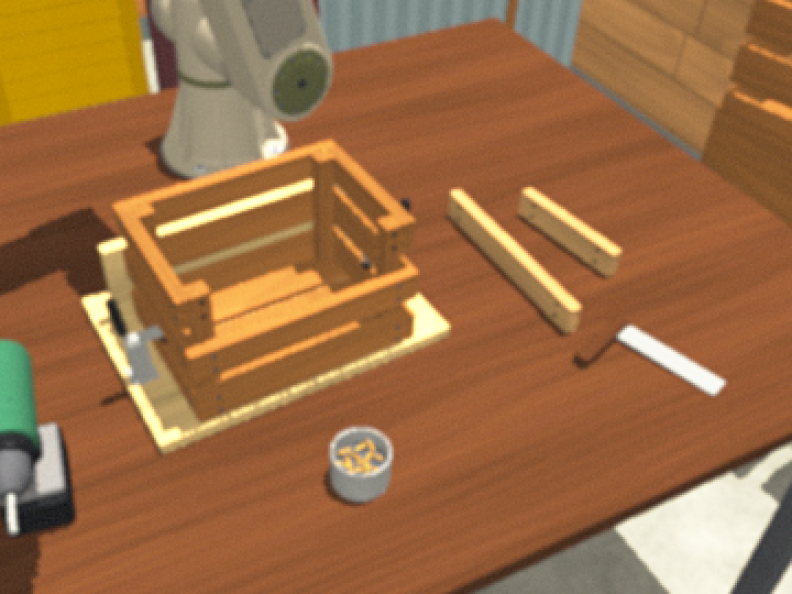

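View pics/side_c.png

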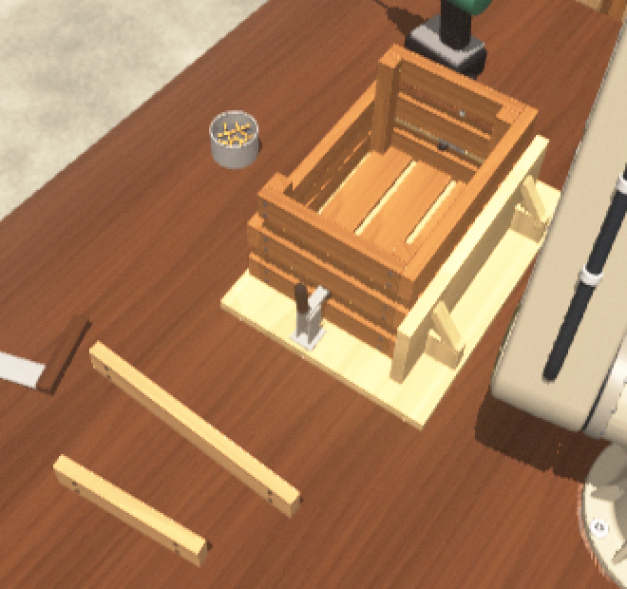

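```bash
cat > h.py <<'E'
from workcell import *
import cv2,numpy as np
from scipy.optimize import least_squares,minimize
from scipy.spatial.transform import Rotation as R
def rot(q): return R.from_quat(np.roll(q,-1)).as_matrix()
def proj(i,P):
    p=(np.asarray(P)-i["xyz"])@rot(i["attitude"]); K=i["K"]
    return p[:,:2]/p[:,2:]*K[0,0]+K[:2,2]
def projf(i,P):
    p=(np.asarray(P)-i["xyz"])@rot(i["attitude"]); K=i["K"]
    r=np.linalg.norm(p[:,:2],axis=1);t=np.arctan2(r,p[:,2])
    return p[:,:2]/r[:,None]*(t*K[0,0])[:,None]+K[:2,2]
def place(s,L):
    c,n=np.cos(s[2]),np.sin(s[2]);L=np.asarray(L,float)
    return L@np.array([[c,n,0],[-n,c,0],[0,0,1]])+[s[0],s[1],0]
def box(x,y,z0,z1): return [[a*x/2,b*y/2,c] for a in(-1,1) for b in(-1,1) for c in(z0,z1)]
E
python3 - <<'E'
from h import *
ci={c:camera_info(c) for c in("scene","side")}
off={"scene":(120,60,2.2),"side":(130,110,1.9)}
L=[(-.118,-.160,.208),(-.118,.16,.208),(.1,.16,.208),(.1,-.16,.208)]
C={"scene":[(115,205),(330,142),(412,218),(182,302)],"side":[(537,108),(406,276),(260,185),(395,45)]}
px={c:np.array([[u/off[c][2]+off[c][0],v/off[c][2]+off[c][1]] for u,v in C[c]]) for c in C}
f=lambda s,cs=("scene","side"):np.concatenate([(proj(ci[c],place(s,L))-px[c]).ravel() for c in cs])
for cs in (("scene",),("side",),("scene","side")):
    r=least_squares(f,[.55,0,0],args=(cs,));print("crate",cs,r.x.round(4),r.fun.round(1))
for lab,ln in(("slat_mid",.32),("short_slat_mid",.2)):
    m={}
    for c in ci:
        read_camera(c);m[c]=silhouettes(c,lab)[0]["pixels"]
    def ov(s,cs):
        t=0
        for c in cs:
            h=cv2.convexHull((proj(ci[c],place(s,box(.018,ln,0,.045)))*16).astype(np.int32))
            z=np.zeros((420,560),np.uint8);cv2.fillConvexPoly(z,h,1,shift=4)
            z=cv2.GaussianBlur(z.astype(np.float32),(0,0),1.5);g=cv2.GaussianBlur(m[c].astype(np.float32),(0,0),1.5)
            t+=((z-g)**2).sum()/(g**2).sum()
        return t
    # start from mask centroid on plane z=.022
    i=ci["side"];v,u=np.nonzero(m["side"]);d=rot(i["attitude"])@[(u.mean()-i["K"][0,2])/i["K"][0,0],(v.mean()-i["K"][1,2])/i["K"][0,0],1]
    p=i["xyz"]+d*(.022-i["xyz"][2])/d[2]
    for cs in (("scene",),("side",),("scene","side")):
        b=min((minimize(ov,[p[0],p[1],w],args=(cs,),method="Nelder-Mead",options=dict(initial_simplex=[[p[0],p[1],w],[p[0]+.02,p[1],w],[p[0],p[1]+.02,w],[p[0],p[1],w+.15]])) for w in np.arange(0,3.1,.4)),key=lambda r:r.fun)
        print(lab,cs,b.x.round(4),round(b.fun,3))
E
```

```text
crate ('scene',) [ 0.496  -0.1101  0.0761] [-1.1 -0.1  0.1 -1.9  2.1 -0.1 -0.9  0.8]
crate ('side',) [ 0.4988 -0.1197  0.0377] [ 1.   0.6  1.3  0.  -2.8  0.9  0.5 -2.5]
crate ('scene', 'side') [ 0.4982 -0.115   0.0511] [-2.1 -0.3  0.4 -0.9  1.   1.8 -4.1  1.3 -0.2  1.   1.6  1.6 -3.5  3.1
 -1.3 -1.4]
slat_mid ('scene',) [-1.7985  1.6689  0.681 ] 1.0
slat_mid ('side',) [ 0.593 -0.373  1.128] 0.692
slat_mid ('scene', 'side') [ 0.531  -0.3551 -1.6608] 2.382
short_slat_mid ('scene',) [0.5032 0.3883 1.6858] 0.036
short_slat_mid ('side',) [0.5009 0.387  1.7147] 0.004
short_slat_mid ('scene', 'side') [0.5018 0.3872 1.7079] 0.049
```

```bash
python3 - <<'E'
from h import *
ci={c:camera_info(c) for c in("scene","side")}
m={};s0=[.505,.27,1.70]
for c in ci:
    read_camera(c);best=[]
    q=proj(ci[c],[[s0[0],s0[1],.022]])[0]
    S=[r for r in silhouettes(c,"slat_mid")]
    S.sort(key=lambda r:np.hypot(r["box"][0]+r["box"][2]/2-q[0],r["box"][1]+r["box"][3]/2-q[1]))
    m[c]=S[0]["pixels"];print(c,S[0]["box"],S[0]["p"],q)
def ov(s,cs):
    t=0
    for c in cs:
        h=cv2.convexHull((proj(ci[c],place(s,box(.018,.32,0,.045)))*16).astype(np.int32))
        z=np.zeros((420,560),np.uint8);cv2.fillConvexPoly(z,h,1,shift=4)
        z=cv2.GaussianBlur(z.astype(np.float32),(0,0),1.5);g=cv2.GaussianBlur(m[c].astype(np.float32),(0,0),1.5)
        t+=((z-g)**2).sum()/(g**2).sum()
    return t
for cs in (("scene",),("side",),("scene","side")):
    b=min((minimize(ov,[s0[0]+a,s0[1],w],args=(cs,),method="Nelder-Mead",options=dict(initial_simplex=[[s0[0]+a,s0[1],w],[s0[0]+.02,s0[1],w],[s0[0],s0[1]+.02,w],[s0[0],s0[1],w+.15]])) for w in (1.5,1.7,1.9) for a in (-.03,0,.03)),key=lambda r:r.fun)
    print(cs,b.x.round(4),round(b.fun,3))
a=cv2.imread("pics/scene0.png")[110:270,155:325];b=cv2.imread("pics/side0.png")[125:305,240:425]
cv2.imwrite("pics/cr.png",np.hstack([cv2.resize(a,(400,376),interpolation=3),cv2.resize(b,(386,376),interpolation=3)]))
E
```

```text
scene [324.3, 148.1, 61.7, 61.5] 0.92 [349.43418004 174.46666819]
side [180.6, 291.4, 105.3, 87.3] 0.92 [232.50085757 338.08719007]
('scene',) [0.5128 0.2718 1.5624] 0.021
('side',) [0.5163 0.2667 1.5772] 0.01
('scene', 'side') [0.5181 0.2676 1.5797] 0.046
```

View pics/cr.png

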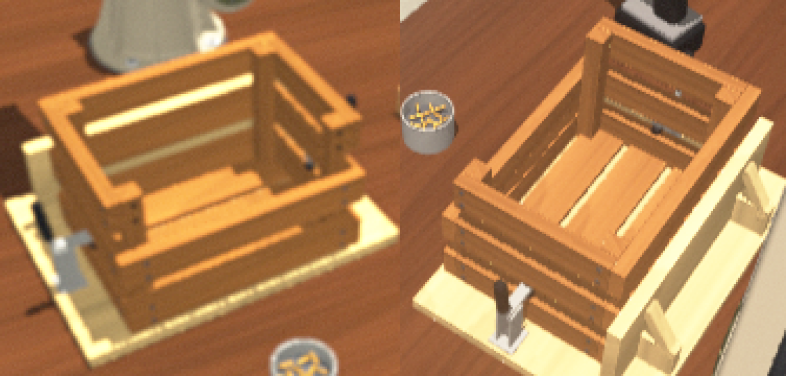

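```bash
cat >> h.py <<'E'
def go(p,yaw,s=None,show=True):
    """shift (cm) and turn (deg) in tool axes from the present pose to TCP p, tool pointing down, tool x at yaw"""
    s=s or get_state();A=rot(s["orientation"])
    B=np.array([[np.cos(yaw),np.sin(yaw),0],[np.sin(yaw),-np.cos(yaw),0],[0,0,-1]])
    d=A.T@(np.asarray(p)-s["tcp_pos"])*100; w=R.from_matrix(A.T@B).as_rotvec(degrees=True)
    if show: print("go",d.round(2),w.round(2))
    return d,w
E
python3 - <<'E'
from h import *
import workcell
print([ (k,v) for k,v in vars(workcell).items() if isinstance(v,(float,int,dict))and k[0]!='_'])
i=camera_info("wrist");s=get_state();print(s["clock"],rot(s["orientation"]).T@(i["xyz"]-s["tcp_pos"]),rot(s["orientation"]).T@rot(i["attitude"]))
go([.191,-.542,.38],.339)
go([.42,-.12,.38],np.pi/2)
E
```

```text
[('grip_point_offset', 0.0187)]
1.2 [ 0.06596519  0.00016997 -0.14320629] [[-1.66566316e-04 -9.64242322e-01 -2.65022104e-01]
 [ 9.99999396e-01 -4.48522237e-04  1.00338011e-03]
 [-1.08636987e-03 -2.65021777e-01  9.64241815e-01]]
go [  0.    -0.04 -14.87] [ 0.01  0.   -0.01]
go [ 35.63 -32.23 -14.87] [ 1.000e-02  1.000e-02 -7.058e+01]
```

Request:
send_rows(
  series=[0,0,-8,0,0,0,1,38,-40,-17,0,0,-70.6,1,38,-40,-17,0,0,-70.6,1,38,-40,-17,0,0,-70.6,1,38,-40,-17,0,0,-70.6,1,38,-40,-17,0,0,-70.6,1,38,-40,-17,0,0,-70.6,1,38,-40,-17,0,0,-70.6,1,38,-40,-17,0,0,-70.6,1,38,-40,-17,0,0,-70.6,1],
)

```text
clock: 2.03
tcp_pos: [0.3406, -0.2071, 0.3587]
orientation: [0.001, 0.742, 0.67, 0.0]
wrist_force: [0.7, -0.4, 0.1]
finger_gap: 0.0858
```

```bash
python3 - <<'E'
from h import *
go([.5,-.15,.40],np.pi/2)
E
```

```text
go [ 7.3  15.29 -4.12] [ 0.05  0.04 -5.82]
```

Request:
send_rows(
  series=[7,15,-4,0,0,-5.8,1,7,15,-4,0,0,-5.8,1,7,15,-4,0,0,-5.8,1,7,15,-4,0,0,-5.8,1,7,15,-4,0,0,-5.8,1,7,15,-4,0,0,-5.8,1],
)

```text
clock: 2.53
tcp_pos: [0.499, -0.1546, 0.397]
orientation: [-0.0, 0.708, 0.706, -0.0]
wrist_force: [-1.1, 0.3, -0.5]
finger_gap: 0.0853
```

```bash
python3 - <<'E'
from h import *
import json
s=get_state();i=camera_info("wrist");im=read_camera("wrist")
print(s["tcp_pos"],s["orientation"].round(4),abs(s["qvel"]).max())
np.savez("w1.npz",xyz=i["xyz"],attitude=i["attitude"],K=i["K"]);cv2.imwrite("pics/w1.png",im)
L=[(-.118,-.160,.208),(-.118,.16,.208),(.1,.16,.208),(.1,-.16,.208)]
print(projf(i,place([.498,-.115,.051],L)).round(1))
g=(projf(i,place([.498,-.115,.051],L))).astype(int)
cv2.imwrite("pics/w1b.png",cv2.resize(im,None,fx=1.42,fy=1.42,interpolation=3))
go([.516,.268,.15],np.pi)
E
```

```text
[ 0.49897301 -0.15457215  0.39702392] [-4.000e-04  7.079e-01  7.063e-01 -2.000e-04] 0.06291894294016018
[[190.4 289.7]
 [162.9  10.9]
 [368.4  -2.7]
 [373.  281.2]]
go [42.3   1.73 24.73] [-5.000e-02 -8.000e-02 -9.023e+01]
```

View pics/w1b.png

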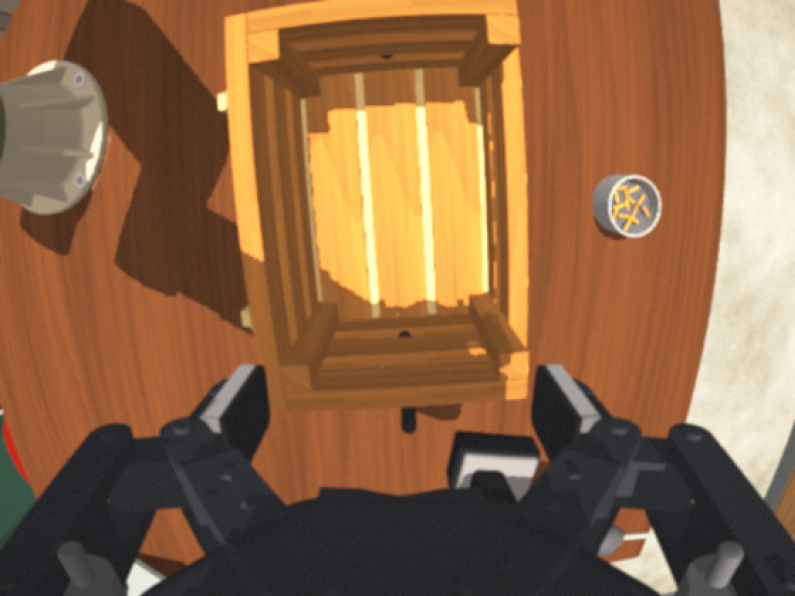

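Request:
send_rows(
  series=[7,0,0,0,0,0,1,7,0,0,0,0,0,1,7,0,0,0,0,0,1,7,0,0,0,0,0,1],
)

```text
clock: 2.92
tcp_pos: [0.4958, -0.085, 0.3986]
orientation: [0.0, 0.709, 0.705, -0.0]
wrist_force: [0.5, -1.5, 0.3]
finger_gap: 0.0853
```

```bash
python3 - <<'E'
from h import *
s=get_state();i=camera_info("wrist");im=read_camera("wrist")
np.savez("w2.npz",xyz=i["xyz"],attitude=i["attitude"],K=i["K"]);cv2.imwrite("pics/w2.png",im)
L=[(-.118,-.160,.208),(-.118,.16,.208),(.1,.16,.208),(.1,-.16,.208)]
a=projf(i,place([.498,-.115,.051],L));print(a.round(1))
i1=np.load("w1.npz");b=projf(i1,place([.498,-.115,.051],L));im1=cv2.imread("pics/w1.png")
t=[]
for I,q in((im,a[1]),(im,a[2]),(im1,b[0]),(im1,b[3])):
    u,v=np.round(q).astype(int);u0=u-25;v0=v-19;print("tile origin",u0,v0)
    t.append(cv2.resize(cv2.copyMakeBorder(I,30,30,30,30,0)[v0+30:v0+68,u0+30:u0+80],(400,304),interpolation=3))
cv2.imwrite("pics/t.png",cv2.resize(np.vstack([np.hstack(t[:2]),np.hstack(t[2:])]),(790,600)))
go([.516,.268,.15],np.pi)
E
```

```text
[[200.1 334.9]
 [163.9  71.9]
 [372.3  58.2]
 [368.7 327. ]]
tile origin 139 53
tile origin 347 39
tile origin 165 271
tile origin 348 262
go [35.41  1.76 24.81] [-2.000e-02  6.000e-02 -9.035e+01]
```

View pics/t.png

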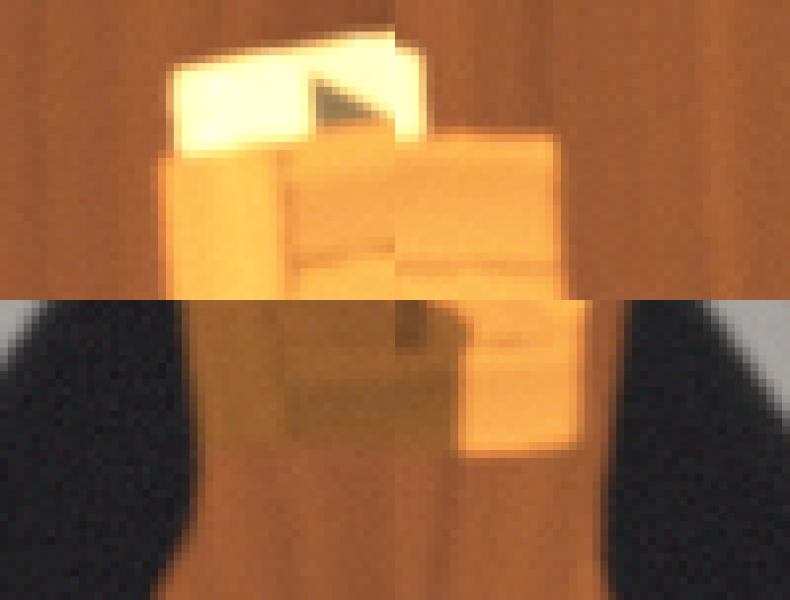

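```bash
python3 - <<'E'
from h import *
L=np.array([(-.118,-.160,.208),(-.118,.16,.208),(.1,.16,.208),(.1,-.16,.208)])
i1,i2=[dict(np.load(f"w{k}.npz")) for k in(1,2)]
ci={c:camera_info(c) for c in("scene","side")}
W=lambda s:np.r_[(projf(i2,place(s,L[[1,2]]))-[(159,71.9),(367,55.6)]).ravel(),(projf(i1,place(s,L[[0,3]]))-[(190.2,289.1),(370.9,280.9)]).ravel()]
sc=np.array([(171.1,153.3),(269.7,123.6),(308,158.9),(202.6,200.1)])
E=np.array([(x/2.086+240,y/2.086+125) for x,y in[(760-400,88),(617-400,265),(457-400,172),(592-400,22)]])
S=lambda s:(proj(ci["scene"],place(s,L))-sc).ravel()
D=lambda s:(proj(ci["side"],place(s,L))-E).ravel()
for n,f in(("wrist",W),("scene",S),("side",D),("all",lambda s:np.r_[W(s),S(s),D(s)])):
    r=least_squares(f,[.5,-.11,.05],loss="soft_l1");print(n,r.x.round(4),f(r.x).round(1),"gap",place(r.x,[[.109,0,.1855]]).round(4))
E
```

```text
wrist [ 0.4941 -0.1137  0.0608] [ 0.2  0.4  0.2  0.2 -1.6  0.3  0.4 -1.4] gap [[ 0.6029 -0.107   0.1855]]
scene [ 0.4989 -0.1115  0.086 ] [-0.3  0.9 -0.2 -0.6  1.4  0.4 -0.3 -1. ] gap [[ 0.6075 -0.1021  0.1855]]
side [ 0.5024 -0.1205  0.0442] [-0.3 -1.   0.4  2.1 -4.1  0.3  4.9 -5.1] gap [[ 0.6113 -0.1157  0.1855]]
all [ 0.4951 -0.1135  0.0639] [ 0.7  0.6  0.6 -0.2 -0.4  0.5  1.6 -1.8 -1.  -0.6 -0.  -0.7  0.1  0.8
 -3.  -2.2  0.2  0.9  3.2  6.1 -3.   4.9  4.3 -2.5] gap [[ 0.6038 -0.1065  0.1855]]
```

Request:
send_rows(
  series=[35.4,1.8,20,0,0,-90.3,1,35.4,1.8,20,0,0,-90.3,1,35.4,1.8,20,0,0,-90.3,1,35.4,1.8,20,0,0,-90.3,1,35.4,1.8,20,0,0,-90.3,1,35.4,1.8,20,0,0,-90.3,1,35.4,1.8,20,0,0,-90.3,1,35.4,1.8,20,0,0,-90.3,1,35.4,1.8,20,0,0,-90.3,1,35.4,1.8,20,0,0,-90.3,1],
)

```text
clock: 3.8
tcp_pos: [0.5172, 0.2689, 0.1961]
orientation: [-0.0, 0.16, 0.987, -0.0]
wrist_force: [0.5, -0.8, 0.2]
finger_gap: 0.0855
```

Request:
send_rows(
  series=[0,0,0,0,0,-18.4,1,0,0,0,0,0,-18.4,1,0,0,0,0,0,-18.4,1,0,0,0,0,0,-18.4,1,0,0,0,0,0,-18.4,1],
)

```text
clock: 4.22
tcp_pos: [0.5178, 0.267, 0.1978]
orientation: [-0.0, 0.005, 1.0, -0.0]
wrist_force: [0.5, 0.3, 0.3]
finger_gap: 0.085
```

```bash
python3 - <<'E'
from h import *
s=get_state();i=camera_info("wrist");im=read_camera("wrist")
print(s["clock"],s["tcp_pos"],s["orientation"].round(4))
go([.516,.268,.0225-.0187],np.pi)
m=silhouettes("wrist","slat_mid");print([(round(r["p"],2),r["box"]) for r in m])
for st in([.516,.268,1.573],[.5165,.2665,1.577]):
    P=projf(i,place(st,box(.018,.32,.045,.045)[::2]));P=P[[0,1,3,2]]
    cv2.polylines(im,[np.round(P*16).astype(np.int32)],True,(255,0,0) if st[0]==.516 else (0,0,255),1,cv2.LINE_AA,4)
cv2.imwrite("pics/w3.png",cv2.resize(im,None,fx=1.42,fy=1.42,interpolation=3))
E
```

```text
4.2167 [0.51779963 0.26700705 0.19782153] [-0.0e+00  4.8e-03  1.0e+00 -2.0e-04]
go [ 0.19  0.09 19.41] [-0.02  0.01 -0.55]
[(0.93, [275.2, 18.8, 20.3, 313.4])]
```

View pics/w3.png

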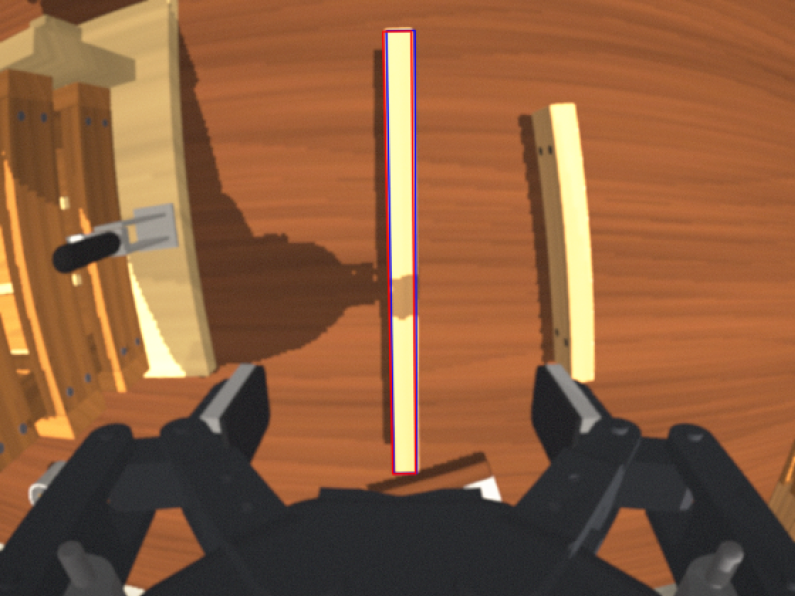

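Request:
send_rows(
  series=[0.2,0.1,8,0,0,-0.7,1,0.2,0.1,12,0,0,-0.7,1,0.2,0.1,15,0,0,-0.7,1,0.2,0.1,17,0,0,-0.7,1,0.2,0.1,18,0,0,-0.7,1,0.2,0.1,18.6,0,0,-0.7,1,0.2,0.1,19,0,0,-0.7,1,0.2,0.1,19.2,0,0,-0.7,1,0.2,0.1,19.2,0,0,-0.7,1,0.2,0.1,19.2,0,0,-0.7,1],
)

```text
clock: 5.15
tcp_pos: [0.5169, 0.2699, 0.0076]
orientation: [0.002, -0.003, 1.0, 0.0]
wrist_force: [-0.6, 0.0, 0.1]
finger_gap: 0.0856
```

```bash
python3 - <<'E'
from h import *
s=get_state();print(s["tcp_pos"],s["wrist_force"]);go([.5155,.268,.005],3.1438)
E
```

```text
[0.51693421 0.26989142 0.00762777] [-0.5909454   0.01470113  0.12988811]
go [ 0.15 -0.19  0.26] [0.06 0.18 0.24]
```

Request:
send_rows(
  series=[0.15,-0.2,0.25,0,0,0.2,1,0.15,-0.2,0.25,0,0,0.2,1,0.15,-0.2,0.25,0,0,0.2,0.15,0.15,-0.2,0.25,0,0,0.2,0,0.15,-0.2,0.25,0,0,0.2,0,0.15,-0.2,0.25,0,0,0.2,0,0.15,-0.2,0.25,0,0,0.2,0,0.15,-0.2,0.25,0,0,0.2,0,0.15,-0.2,0.25,0,0,0.2,0,0.15,-0.2,0.25,0,0,0.2,0],
  newtons=70,
)

```text
clock: 5.98
tcp_pos: [0.5142, 0.2676, 0.0035]
orientation: [0.0, -0.002, 1.0, 0.0]
wrist_force: [1.5, 0.0, 1.9]
finger_gap: 0.0171
```

```bash
python3 - <<'E'
from h import *
s=get_state();print(s["tcp_pos"],s["orientation"].round(4),s["wrist_force"],s["ft_torque"],s["finger_gap"])
go([.5155,.268,.005],3.1438)
E
```

```text
[0.51417336 0.26759301 0.00353437] [ 2.0e-04 -1.7e-03  1.0e+00  1.0e-04] [1.50206699 0.04790834 1.87517553] [ 0.03185352  0.0169219  -0.00175051] 0.017112070762961774
go [-0.13  0.04 -0.15] [0.01 0.02 0.07]
```

Request:
send_rows(
  series=[0,0,-1,0,0,0,0,0,0,-4,0,0,0,0,0,0,-8,0,0,0,0,0,0,-12,0,0,0,0,0,0,-16,0,0,0,0,0,0,-20,0,0,0,0,0,0,-24,0,0,0,0,0,0,-27,0,0,0,0,0,0,-28,0,0,0,0,0,0,-28,0,0,0,0],
)

```text
clock: 6.82
tcp_pos: [0.5152, 0.2679, 0.287]
orientation: [0.003, -0.002, 1.0, 0.001]
wrist_force: [0.1, 0.5, -1.0]
finger_gap: 0.0173
```

```bash
python3 - <<'E'
from h import *
s=get_state();print(s["tcp_pos"],s["wrist_force"],s["ft_torque"],s["finger_gap"])
go([.66,-.09,.285],1.632)
i=camera_info("scene");read_camera("scene")
for r in silhouettes("scene","drill")[:1]:
    v,u=np.nonzero(r["pixels"]);print(r["p"],r["box"])
    for z,(a,b) in((0,(u.max(),v.max())),(0,(u.min(),v.max())),(.1,(u.mean(),v.mean()))):
        d=rot(i["attitude"])@[(a-i["K"][0,2])/i["K"][0,0],(b-i["K"][1,2])/i["K"][0,0],1];print(z,(i["xyz"]+d*(z-i["xyz"][2])/d[2]).round(3))
E
```

```text
[0.51515015 0.26789934 0.28703709] [ 0.07553426  0.54768378 -0.97678564] [ 0.04126364 -0.00255774  0.00776618] 0.017345824202354223
go [-14.37 -35.84   0.22] [ 0.34  0.19 86.68]
0.8 [104.7, 216.9, 48.5, 83.7]
0 [ 0.701 -0.445  0.   ]
0 [ 0.649 -0.55  -0.   ]
0.1 [ 0.63  -0.471  0.1  ]
```

Request:
send_rows(
  series=[-14.4,-35.8,0,0,0,86.7,0,-14.4,-35.8,0,0,0,86.7,0,-14.4,-35.8,0,0,0,86.7,0,-14.4,-35.8,0,0,0,86.7,0,-14.4,-35.8,0,0,0,86.7,0,-14.4,-35.8,0,0,0,86.7,0,-14.4,-35.8,0,0,0,86.7,0,-14.4,-35.8,0,0,0,86.7,0,-14.4,-35.8,0,0,0,86.7,0,-14.4,-35.8,0,0,0,86.7,0],
)

```text
clock: 7.75
tcp_pos: [0.6594, -0.0961, 0.2784]
orientation: [-0.002, 0.588, 0.808, -0.002]
wrist_force: [-0.4, -0.1, -1.9]
finger_gap: 0.0175
```

```bash
python3 - <<'E'
from h import *
g=place([.4941,-.1137,.0608],[[.109+.04,.0013,0]])[0];print(g)
go([g[0],g[1],.25],1.632)
E
```

```text
[ 0.64274569 -0.10334878  0.        ]
go [-0.18 -1.79  2.85] [-0.33 -0.02 14.39]
```

Request:
send_rows(
  series=[-0.2,-1.8,2.8,0,0,14.4,0,-0.2,-1.8,2.8,0,0,14.4,0,-0.2,-1.8,2.8,0,0,14.4,0,-0.2,-1.8,2.8,0,0,14.4,0,-0.2,-1.8,2.8,0,0,14.4,0,-0.2,-1.8,2.8,0,0,14.4,0],
)

```text
clock: 8.25
tcp_pos: [0.644, -0.0975, 0.2566]
orientation: [0.001, 0.68, 0.733, 0.001]
wrist_force: [-0.4, 0.5, -1.3]
finger_gap: 0.0171
```

```bash
python3 - <<'E'
from h import *
s=get_state();i=camera_info("wrist");im=read_camera("wrist")
print(s["clock"],s["tcp_pos"],s["orientation"].round(4),s["wrist_force"])
A=rot(s["orientation"]);c=s["tcp_pos"]+A@[-.0013,0,-.019]
Q=[[a*.16,b*.009,d*.0225] for b in(-1,1) for a in(-1,1) for d in(-1,1)]
P=c+np.array(Q)@A.T
q=projf(i,P)
for p in q: cv2.circle(im,tuple(np.round(p).astype(int)),2,(255,0,0),-1)
L=[(-.118,-.160,.208),(-.118,.16,.208),(.1,.16,.208),(.1,-.16,.208),(.1,.118,.208),(.1,-.118,.208)]
for p in projf(i,place([.4941,-.1137,.0608],L)): cv2.circle(im,tuple(np.round(p).astype(int)),2,(0,255,0),-1)
cv2.imwrite("pics/w4.png",cv2.resize(im,None,fx=1.42,fy=1.42,interpolation=3))
g=place([.4941,-.1137,.0608],[[.109+.03,.0013,0]])[0];go([g[0],g[1],.1855-.019],1.632)
E
```

```text
8.25 [ 0.64404913 -0.09745484  0.25663037] [1.400e-03 6.798e-01 7.334e-01 7.000e-04] [-0.41178088  0.45519657 -1.26389977]
go [-0.55 -1.2   9.03] [0.18 0.07 0.81]
```

View pics/w4.png

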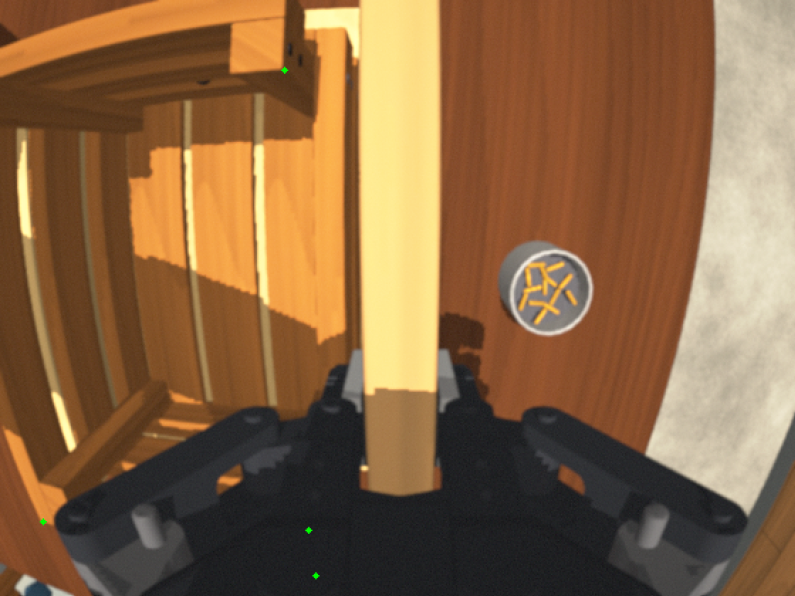

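Request:
send_rows(
  series=[-0.5,-1.2,2,0,0,0.8,0,-0.5,-1.2,5,0,0,0.8,0,-0.5,-1.2,7,0,0,0.8,0,-0.5,-1.2,8.5,0,0,0.8,0,-0.5,-1.2,9,0,0,0.8,0,-0.5,-1.2,9,0,0,0.8,0,-0.5,-1.2,9,0,0,0.8,0,-0.5,-1.2,9,0,0,0.8,0],
)

```text
clock: 8.97
tcp_pos: [0.6324, -0.1037, 0.1673]
orientation: [0.001, 0.686, 0.728, 0.001]
wrist_force: [0.3, -0.3, -0.7]
finger_gap: 0.0173
```

```bash
python3 - <<'E'
from h import *
s=get_state()
print(s["clock"],s["tcp_pos"],s["orientation"].round(4),s["wrist_force"])
a,b=read_camera("scene"),read_camera("side")
cv2.imwrite("pics/s5.png",a);cv2.imwrite("pics/d5.png",b)
cv2.imwrite("pics/sd5.png",np.hstack([cv2.resize(a[110:270,155:325],(400,376),interpolation=3),cv2.resize(b[125:305,240:425],(386,376),interpolation=3)]))
g=place([.4941,-.1137,.0608],[[.109+.005,.0013,0]])[0];go([g[0],g[1],.1855-.019],1.632)
E
```

```text
8.9667 [ 0.63235841 -0.10367569  0.16726934] [1.400e-03 6.858e-01 7.278e-01 7.000e-04] [ 0.30291945 -0.30439613 -0.68408752]
go [-0.03 -2.44  0.05] [ 0.16  0.06 -0.11]
```

View pics/sd5.png

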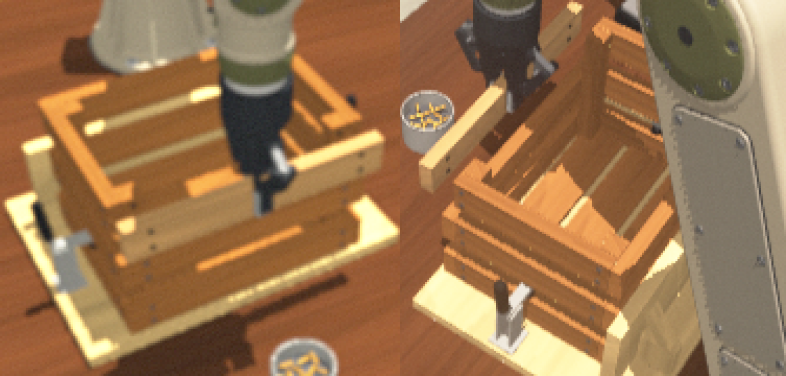

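Request:
send_rows(
  series=[0,-0.5,0.05,0.1,0,0,0,0,-1,0.05,0.1,0,0,0,0,-1.4,0.05,0.1,0,0,0,0,-1.7,0.05,0.1,0,0,0,0,-1.9,0.05,0.1,0,0,0,0,-2,0.05,0.1,0,0,0,0,-2,0.05,0.1,0,0,0,0,-2,0.05,0.1,0,0,0],
)

```text
clock: 9.73
tcp_pos: [0.6112, -0.1048, 0.165]
orientation: [-0.0, 0.686, 0.728, -0.001]
wrist_force: [-0.0, -0.3, -1.3]
finger_gap: 0.0173
```

```bash
cat > chk.py <<'E'
from h import *
ST=[.4941,-.1137,.0608]
def chk(tag):
    s=get_state();print(s["clock"],s["tcp_pos"],s["orientation"].round(4),"F",s["wrist_force"].round(2),"T",s["ft_torque"].round(3))
    i=camera_info("scene");a=read_camera("scene");b=read_camera("side")
    cv2.imwrite(f"pics/s{tag}.png",a);cv2.imwrite(f"pics/d{tag}.png",b)
    A=rot(s["orientation"]);c=s["tcp_pos"]+A@[-.0013,0,-.019]
    Ci=np.array([[np.cos(ST[2]),np.sin(ST[2])],[-np.sin(ST[2]),np.cos(ST[2])]])
    print("slat centre in crate mm",(Ci@(c[:2]-ST[:2])*1000).round(1),(c[2]*1000).round(1),"force in crate xy",(Ci@s["wrist_force"][:2]).round(2))
    print("target: x 109 y 0 z 185.5");g=place(ST,[[.109,.0013,0]])[0];go([g[0],g[1],.1855-.019],1.5708+ST[2],s)
    return s,a,b
E
python3 - <<'E'
from chk import *
s,a,b=chk("6")
# left and right ends in the scene view
cv2.imwrite("pics/e6.png",np.hstack([cv2.resize(a[180:235,185:240],(395,395),interpolation=3),cv2.resize(a[145:200,280:335],(395,395),interpolation=3)]))
E
```

```text
9.7333 [ 0.61118365 -0.10478918  0.16498714] [-5.000e-04  6.861e-01  7.275e-01 -6.000e-04] F [-0.01 -0.32 -1.34] T [-0.004  0.066 -0.001]
slat centre in crate mm [117.4   0.5] 184.0 force in crate xy [-0.03 -0.31]
target: x 109 y 0 z 185.5
go [-0.05 -0.84 -0.15] [-0.08  0.01 -0.12]
```

View pics/e6.png

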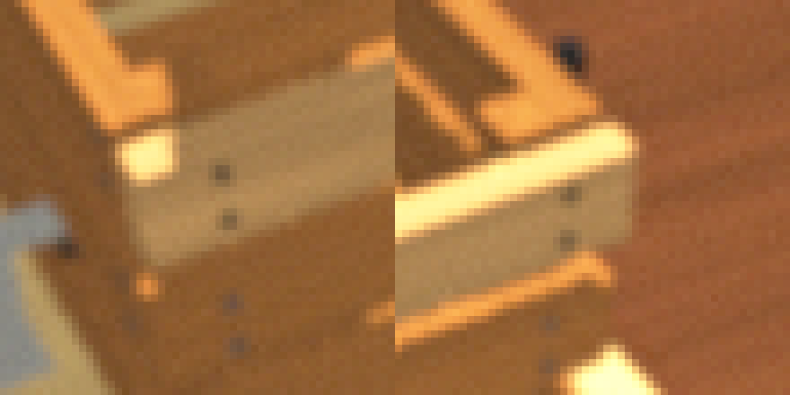

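```bash
cat >> chk.py <<'E'
from scipy.ndimage import map_coordinates
def edge(img,i,p,q,dirn,half=4):
    """mm by which the seen edge lies beyond model edge p-q (world), along world unit dirn; strongest colour step"""
    t=np.linspace(.15,.85,25)[:,None];d=np.arange(-half,half+.01,.2)
    P=np.array(p)*(1-t)+np.array(q)*t;a=proj(i,P);b=proj(i,P+np.array(dirn)*.001)
    e=proj(i,[p,q]);n=e[1]-e[0];n=np.array([n[1],-n[0]])/np.linalg.norm(n)
    k=(b-a)@n; n=n*np.sign(k.mean());mm=abs(k).mean()
    X=a[:,None,:]+d[None,:,None]*n
    pr=np.stack([map_coordinates(cv2.GaussianBlur(img[:,:,c].astype(float),(0,0),.7),[X[...,1],X[...,0]],order=1).mean(0) for c in range(3)])
    g=np.abs(np.gradient(pr,axis=1)).sum(0);j=g.argmax();w=slice(max(0,j-4),j+5)
    return round(float((d[w]*g[w]).sum()/g[w].sum()/mm),2),round(float(g.max()),1),round(float(mm),2)
def ends(s,a,b):
    A=rot(s["orientation"]);c=s["tcp_pos"]+A@[-.0013,0,-.019]
    ex,ey=A[:,1],A[:,0]
    cx=np.array([np.cos(ST[2]),np.sin(ST[2]),0]);cy=np.array([-cx[1],cx[0],0]);Z=np.array([0,0,1.])
    cr=lambda x,y,z:place(ST,[[x,y,z]])[0]; sl=lambda x,y,z:c+ex*x+ey*y+Z*z
    for nm,img in(("scene",a),("side",b)):
        i=camera_info(nm);E=lambda l,p,q,d:print(nm,l,edge(img,i,p,q,d))
        E("slat +y end, outer vert, y",sl(.009,.16,-.0225),sl(.009,.16,.0225),cy)
        E("crate mid slat +y end, outer vert, y",cr(.118,.16,.0905),cr(.118,.16,.1355),cy)
        E("crate low slat +y end, outer vert, y",cr(.118,.16,.018),cr(.118,.16,.063),cy)
        E("slat -y end, outer vert, y",sl(.009,-.16,-.0225),sl(.009,-.16,.0225),cy)
        E("crate mid slat -y end, y",cr(.118,-.16,.0905),cr(.118,-.16,.1355),cy)
        E("crate +y end top edge, y",cr(.05,.16,.208),cr(-.118,.16,.208),cy)
        for h in(-1,1):
            E(f"slat bottom outer edge z {h}",sl(.009,h*.06,-.0225),sl(.009,h*.15,-.0225),Z)
            E(f"slat top outer edge z {h}",sl(.009,h*.06,.0225),sl(.009,h*.15,.0225),Z)
            E(f"crate mid slat top outer z {h}",cr(.118,h*.06,.1355),cr(.118,h*.15,.1355),Z)
E
python3 - <<'E'
from chk import *
ends(get_state(),cv2.imread("pics/s6.png"),cv2.imread("pics/d6.png"))
E
```

```text
scene slat +y end, outer vert, y (-1.27, 7.1, 0.29)
scene crate mid slat +y end, outer vert, y (-1.68, 3.7, 0.28)
scene crate low slat +y end, outer vert, y (-2.3, 31.3, 0.27)
scene slat -y end, outer vert, y (-3.57, 6.9, 0.39)
scene crate mid slat -y end, y (0.14, 1.2, 0.38)
scene crate +y end top edge, y (2.24, 11.6, 0.27)
scene slat bottom outer edge z -1 (0.68, 6.5, 0.28)
scene slat top outer edge z -1 (12.54, 4.3, 0.29)
scene crate mid slat top outer z -1 (13.74, 4.8, 0.27)
scene slat bottom outer edge z 1 (-10.92, 15.7, 0.26)
scene slat top outer edge z 1 (-2.23, 20.9, 0.27)
scene crate mid slat top outer z 1 (6.37, 15.8, 0.25)
side slat +y end, outer vert, y (-3.08, 12.3, 0.27)
side crate mid slat +y end, outer vert, y (-0.72, 3.9, 0.26)
side crate low slat +y end, outer vert, y (8.02, 10.0, 0.25)
side slat -y end, outer vert, y (-19.99, 6.8, 0.18)
side crate mid slat -y end, y (10.94, 1.4, 0.17)
side crate +y end top edge, y (-1.06, 16.0, 0.39)
side slat bottom outer edge z -1 (5.18, 3.6, 0.17)
side slat top outer edge z -1 (1.96, 6.3, 0.18)
side crate mid slat top outer z -1 (-17.84, 6.0, 0.16)
side slat bottom outer edge z 1 (9.0, 24.0, 0.18)
side slat top outer edge z 1 (1.89, 28.3, 0.19)
side crate mid slat top outer z 1 (-16.33, 5.5, 0.17)
```

```bash
cat >> chk.py <<'E'
def avg(n=8):
    S=[]
    for _ in range(n): S.append(get_state()); read_camera("scene")
    p=np.array([s["tcp_pos"] for s in S]);f=np.array([s["wrist_force"] for s in S]);q=np.array([s["orientation"]*np.sign(s["orientation"][1]) for s in S])
    print("clock",S[-1]["clock"],"sd mm",(p.std(0)*1000).round(2),"sdF",f.std(0).round(2))
    s=dict(S[-1]);s["tcp_pos"]=p.mean(0);s["orientation"]=q.mean(0)/np.linalg.norm(q.mean(0));s["wrist_force"]=f.mean(0);s["ft_torque"]=np.mean([k["ft_torque"] for k in S],0)
    A=rot(s["orientation"]);c=s["tcp_pos"]+A@[-.0013,0,-.019]
    Ci=np.array([[np.cos(ST[2]),np.sin(ST[2])],[-np.sin(ST[2]),np.cos(ST[2])]])
    print("slat in crate mm",(Ci@(c[:2]-ST[:2])*1000).round(2),(c[2]*1000).round(2),"F crate",(Ci@s["wrist_force"][:2]).round(2),s["wrist_force"][2].round(2),"T crate",(Ci@s["ft_torque"][:2]).round(3),s["ft_torque"][2].round(3))
    print("tool axes in world",A.round(4).tolist())
    g=place(ST,[[.109,.0013,0]])[0];go([g[0],g[1],.1855-.019],1.5708+ST[2],s);return s
E
python3 -c "
from chk import *
avg()"
```

```text
clock 10.1833 sd mm [0.04 0.03 0.03] sdF [0.42 0.63 0.42]
slat in crate mm [117.49   0.56] 183.85 F crate [ 0.04 -0.41] -1.28 T crate [0.012 0.009] -0.018
tool axes in world [[-0.0588, 0.9983, -0.0017], [0.9983, 0.0588, -0.0002], [-0.0001, -0.0017, -1.0]]
go [-0.06 -0.85 -0.16] [-0.1   0.   -0.11]
```

Request:
send_rows(
  series=[-0.06,-0.1,-0.16,0,0,-0.1,0,-0.06,-0.2,-0.16,0,0,-0.1,0,-0.06,-0.3,-0.16,0,0,-0.1,0,-0.06,-0.4,-0.16,0,0,-0.1,0,-0.06,-0.5,-0.16,0,0,-0.1,0,-0.06,-0.55,-0.16,0,0,-0.1,0,-0.06,-0.6,-0.16,0,0,-0.1,0,-0.06,-0.6,-0.16,0,0,-0.1,0],
)

```text
clock: 10.9
tcp_pos: [0.6051, -0.1056, 0.1665]
orientation: [-0.001, 0.685, 0.728, -0.001]
wrist_force: [-0.6, -0.1, -0.8]
finger_gap: 0.0169
```

```bash
python3 -c "
from chk import *
avg(4)"
```

```text
clock 11.05 sd mm [0.06 0.02 0.02] sdF [0.54 0.43 0.38]
slat in crate mm [ 1.1136e+02 -2.0000e-02] 185.55 F crate [0.38 0.34] -1.41 T crate [0.003 0.   ] -0.014
tool axes in world [[-0.0605, 0.9982, -0.0017], [0.9982, 0.0605, -0.0002], [-0.0001, -0.0017, -1.0]]
go [ 0.   -0.23  0.01] [-0.1   0.01 -0.01]
```

Position right, still free. Creep to contact.

Request:
send_rows(
  series=[0,-0.03,0,0,0,0,0,0,-0.06,0,0,0,0,0,0,-0.09,0,0,0,0,0,0,-0.12,0,0,0,0,0,0,-0.15,0,0,0,0,0,0,-0.15,0,0,0,0,0],
)

```text
clock: 11.6
tcp_pos: [0.6036, -0.1057, 0.1665]
orientation: [-0.001, 0.685, 0.728, -0.001]
wrist_force: [-0.4, 0.6, -2.1]
finger_gap: 0.0172
```

```bash
python3 -c "
from chk import *
avg(4)"
```

```text
clock 11.75 sd mm [0.03 0.01 0.01] sdF [0.19 0.51 0.72]
slat in crate mm [ 1.0989e+02 -3.0000e-02] 185.56 F crate [-0.09  0.11] -1.12 T crate [ 0.008 -0.012] -0.01
tool axes in world [[-0.0605, 0.9982, -0.0017], [0.9982, 0.0605, -0.0002], [-0.0001, -0.0017, -1.0]]
go [ 0.   -0.09  0.01] [-0.1   0.01 -0.01]
```

Request:
send_rows(
  series=[0,-0.02,0,0,0,0,0,0,-0.04,0,0,0,0,0,0,-0.06,0,0,0,0,0,0,-0.08,0,0,0,0,0,0,-0.08,0,0,0,0,0],
)

```text
clock: 12.22
tcp_pos: [0.6031, -0.1058, 0.1666]
orientation: [-0.0, 0.685, 0.728, -0.001]
wrist_force: [0.2, 0.3, -1.9]
finger_gap: 0.0172
```

Request:
send_rows(
  series=[0,-0.02,0,0,0,0,0,0,-0.04,0,0,0,0,0,0,-0.06,0,0,0,0,0,0,-0.06,0,0,0,0,0],
)

```text
clock: 12.55
tcp_pos: [0.6027, -0.1058, 0.1666]
orientation: [-0.0, 0.685, 0.728, -0.0]
wrist_force: [2.3, 0.5, -2.3]
finger_gap: 0.0173
```

```bash
python3 -c "
from chk import *
avg(4)"
```

```text
clock 12.7 sd mm [0.01 0.01 0.02] sdF [0.4  0.19 0.35]
slat in crate mm [ 1.089e+02 -5.000e-02] 185.61 F crate [2.9  0.38] -2.51 T crate [ 0.059 -0.584] -0.305
tool axes in world [[-0.0604, 0.9982, -0.0008], [0.9982, 0.0604, -0.0002], [-0.0001, -0.0009, -1.0]]
go [0.01 0.01 0.01] [-0.05  0.01 -0.02]
```

Request:
send_rows(
  series=[0,-0.01,0,0,0,0.1,0,0,-0.03,0,0,0,0.2,0,0,-0.04,0,0,0,0.3,0,0,-0.04,0,0,0,0.3,0,0,-0.04,0,0,0,0.3,0],
)

```text
clock: 13.17
tcp_pos: [0.6027, -0.1059, 0.1666]
orientation: [0.0, 0.687, 0.727, -0.0]
wrist_force: [5.3, 1.0, -3.3]
finger_gap: 0.0173
```

```bash
python3 -c "
from chk import *
avg(4)"
```

```text
clock 13.3167 sd mm [0.01 0.02 0.01] sdF [0.38 0.43 0.19]
slat in crate mm [ 1.0888e+02 -6.0000e-02] 185.61 F crate [5.56 0.1 ] -3.58 T crate [ 0.028 -1.036] 0.094
tool axes in world [[-0.0561, 0.9984, -0.0002], [0.9984, 0.0561, -0.0002], [-0.0002, -0.0002, -1.0]]
go [0.01 0.01 0.01] [-0.01  0.01 -0.27]
```

Request:
send_rows(
  series=[0,-0.02,0,0,0,-0.05,0,0,-0.04,0,0,0,-0.05,0,0,-0.06,0,0,0,-0.05,0,0,-0.08,0,0,0,-0.05,0,0,-0.1,0,0,0,-0.05,0,0,-0.1,0,0,0,-0.05,0,0,-0.1,0,0,0,-0.05,0],
)

```text
clock: 13.95
tcp_pos: [0.6027, -0.1059, 0.1666]
orientation: [0.001, 0.687, 0.727, 0.001]
wrist_force: [8.2, 1.4, -4.8]
finger_gap: 0.0174
```

```bash
python3 - <<'E'
from chk import *
avg(6)
s,a,b=chk("7");ends(s,a,b)
cv2.imwrite("pics/e7.png",np.hstack([cv2.resize(a[180:235,185:240],(264,264),interpolation=3),cv2.resize(a[145:200,280:335],(264,264),interpolation=3),cv2.resize(b[185:240,240:295],(264,264),interpolation=3)]))
E
```

```text
clock 14.2 sd mm [0.01 0.   0.02] sdF [0.56 0.52 0.32]
slat in crate mm [ 1.0888e+02 -7.0000e-02] 185.65 F crate [9.17 0.64] -5.0 T crate [ 0.086 -1.546] 0.03
tool axes in world [[-0.057, 0.9984, 0.0018], [0.9984, 0.057, -0.0001], [-0.0002, 0.0017, -1.0]]
go [0.01 0.01 0.02] [ 0.1   0.01 -0.21]
14.25 [ 0.60275949 -0.10586209  0.166654  ] [7.000e-04 6.866e-01 7.270e-01 6.000e-04] F [ 8.4   0.81 -4.73] T [ 0.151 -1.539 -0.019]
slat centre in crate mm [ 1.089e+02 -1.000e-01] 185.7 force in crate xy [8.43 0.29]
target: x 109 y 0 z 185.5
go [0.01 0.01 0.02] [ 0.1   0.01 -0.21]
scene slat +y end, outer vert, y (-0.07, 6.6, 0.29)
scene crate mid slat +y end, outer vert, y (-2.93, 3.3, 0.28)
scene crate low slat +y end, outer vert, y (-2.3, 31.6, 0.27)
scene slat -y end, outer vert, y (-3.08, 8.3, 0.39)
scene crate mid slat -y end, y (-0.33, 1.3, 0.38)
scene crate +y end top edge, y (2.16, 13.1, 0.27)
scene slat bottom outer edge z -1 (0.01, 6.3, 0.28)
scene slat top outer edge z -1 (12.44, 4.7, 0.29)
scene crate mid slat top outer z -1 (14.03, 0.5, 0.27)
scene slat bottom outer edge z 1 (0.73, 7.3, 0.26)
scene slat top outer edge z 1 (-2.26, 20.6, 0.27)
scene crate mid slat top outer z 1 (14.79, 1.6, 0.25)
side slat +y end, outer vert, y (-4.14, 12.3, 0.27)
side crate mid slat +y end, outer vert, y (-1.39, 3.8, 0.26)
side crate low slat +y end, outer vert, y (8.04, 9.8, 0.25)
side slat -y end, outer vert, y (9.03, 5.7, 0.17)
side crate mid slat -y end, y (9.35, 2.3, 0.17)
side crate +y end top edge, y (-1.05, 15.9, 0.39)
side slat bottom outer edge z -1 (4.95, 5.1, 0.16)
side slat top outer edge z -1 (3.23, 6.6, 0.18)
side crate mid slat top outer z -1 (-3.97, 5.8, 0.16)
side slat bottom outer edge z 1 (8.97, 16.6, 0.18)
side slat top outer edge z 1 (1.09, 29.5, 0.19)
side crate mid slat top outer z 1 (-16.38, 6.0, 0.17)
```

View pics/e7.png

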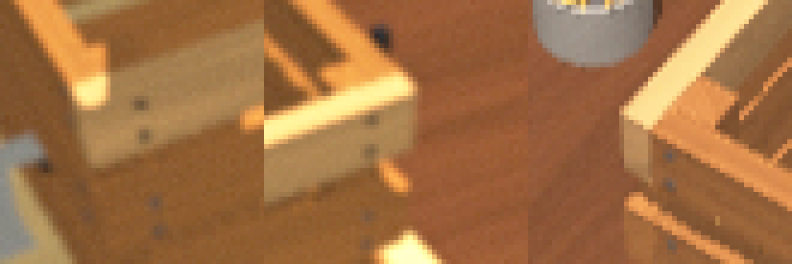

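Request:
send_rows(
  series=[0,-0.02,0,0.05,0,0,0,0,-0.04,0,0.1,0,0,0,0,-0.06,0,0.15,0,0,0,0,-0.08,0,0.2,0,0,0,0,-0.1,0,0.2,0,0,0,0,-0.1,0,0.2,0,0,0,0,-0.1,0,0.2,0,0,0],
)

```text
clock: 14.93
tcp_pos: [0.6027, -0.1058, 0.1667]
orientation: [0.0, 0.687, 0.727, -0.0]
wrist_force: [10.8, 1.6, -8.2]
finger_gap: 0.0174
```

```bash
python3 -c "
from chk import *
avg(8)"
```

```text
clock 15.2833 sd mm [0.01 0.02 0.01] sdF [0.39 0.64 0.68]
slat in crate mm [ 1.0886e+02 -6.0000e-02] 185.64 F crate [11.25  1.04] -6.73 T crate [ 0.114 -2.128] 0.026
tool axes in world [[-0.0572, 0.9984, 0.0], [0.9984, 0.0572, -0.0001], [-0.0001, -0.0, -1.0]]
go [0.01 0.01 0.01] [-0.    0.01 -0.2 ]
```

Request:
send_rows(
  series=[0,-0.02,0.02,-0.02,0,0,0,0,-0.04,0.04,-0.03,0,0,0,0,-0.05,0.05,-0.03,0,0,0,0,-0.05,0.05,-0.03,0,0,0,0,-0.05,0.05,-0.03,0,0,0],
)

```text
clock: 15.75
tcp_pos: [0.6028, -0.1059, 0.1666]
orientation: [0.001, 0.687, 0.727, 0.001]
wrist_force: [12.2, 1.4, -5.0]
finger_gap: 0.0168
```

```bash
python3 -c "
from chk import *
avg(10)"
```

```text
clock 16.2 sd mm [0.01 0.01 0.01] sdF [0.64 0.42 0.65]
slat in crate mm [ 1.0887e+02 -7.0000e-02] 185.64 F crate [12.21  1.06] -5.27 T crate [ 0.209 -2.174] 0.018
tool axes in world [[-0.0573, 0.9984, 0.0019], [0.9984, 0.0573, -0.0001], [-0.0002, 0.0019, -1.0]]
go [0.01 0.01 0.01] [ 0.11  0.01 -0.2 ]
```

Request:
send_rows(
  series=[0,-0.02,0.02,0.02,0,0,0,0,-0.02,0.02,0.02,0,0,0,0,-0.02,0.02,0.02,0,0,0,0,-0.02,0.02,0.02,0,0,0,0,-0.02,0.02,0.02,0,0,0],
)

```text
clock: 16.67
tcp_pos: [0.6027, -0.1058, 0.1667]
orientation: [0.001, 0.687, 0.727, 0.001]
wrist_force: [12.1, 1.7, -5.1]
finger_gap: 0.0173
```

```bash
python3 -c "
from chk import *
avg(8)
a=read_camera('scene');cv2.imwrite('pics/fin.png',cv2.resize(a[80:330,90:470],None,fx=2,fy=2,interpolation=3))"
```

```text
clock 17.0167 sd mm [0.01 0.02 0.02] sdF [0.45 0.41 0.47]
slat in crate mm [ 1.0887e+02 -6.0000e-02] 185.65 F crate [12.67  1.08] -4.88 T crate [ 0.233 -2.207] 0.015
tool axes in world [[-0.0574, 0.9983, 0.0021], [0.9984, 0.0574, -0.0002], [-0.0003, 0.0021, -1.0]]
go [0.01 0.01 0.02] [ 0.12  0.02 -0.19]
```

View pics/fin.png

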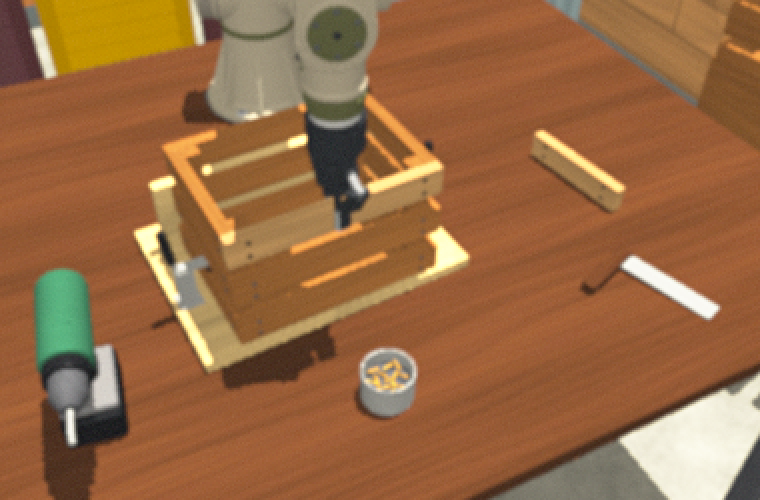

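The long slat sits in the gap, flush with the tops and ends from (230,240) to (440,170). The short slat, drill, tin and try square haven't moved, so I'm handing in.

```bash
python3 -c "
from workcell import *
print(hand_in()); s=get_state(); print(s['clock'],s['wrist_force'])"
```

```text
the job is handed in; nothing more can be done
None
the job is handed in; nothing more can be done
```

The long slat is in the empty place on the crate's far side. The arm still grips it and presses it against both end panels, and I handed the job in at about 17 s of the 51 s allowed.

**Last checks that agreed:**
- **Push:** 12.7 N towards the panels. The moment about vertical was near zero (about 0.015 Nm), so both ends carry the load about equally.
- **Position:** the slat centre is within about 0.2 mm of target along all three axes, by arm readings and the crate pose I measured. Its tilt from level is at most about 0.1°.
- **Other things:** the last picture shows the short slat, drill, screw tin and try square where they were.

**Checks that disagreed or were less clear:**
- **Flush ends:** edge measurements from the scene and side cameras differed by about ±2–3 mm in opposite directions. I relied on the wrist-camera fit and on close-up pictures, where the ends and top edges line up with the crate.
- **Crate pose:** the side-camera fit differed from the wrist fit by up to about 9 mm, and the scene-camera fit by about 5 mm. I used the wrist fit, and the slat touched the panels within about 0.1 mm of where it predicted.
- **Sideways load:** besides the slat's weight, about 3.5 N acts downwards on the tool, which I take to be friction against the panels. I reduced it but did not remove it.

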